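# Pack the moisture tin and snap the sample box shut

## Task

Stand the lidded moisture tin upright in the middle of the floor of the open grey sample box and let go of it. Then swing the box's hinged lid over and press its free edge down until the tab snaps in behind the front rim, so that the lid stays flat shut by itself. Leave the open tin, the stopwatch and the brass weight where they are.

Things in the scene. Friction and masses are not known exactly. Their poses are not given: they have to be found in the camera images.
- sample_box: Open grey plastic box fixed to the bench, outside 140 mm (its x) by 150 mm (its y) and 72 mm high to the rim; walls and floor 4 mm thick. Origin: centre of the underside. Its -x wall is the front, with a rounded bead (5 mm radius) along its top edge that stands 4 mm into the box; the lid is hinged on the +x (far) wall. The front faces the robot at yaw 0.
- box_lid (a joint): Angle of the lid: 0 = lying flat shut on the front wall, 1.57 = standing straight up, more = leaning away behind the box. It starts at 1.75 to 2.1. The hinge is stiff enough to hold the lid near where it starts, but is springy: let go unlatched, a nearly shut lid rises again. The lid is a flat grey plate 141 mm long from the hinge, 150 mm wide, 3 mm thick; pushing its edge takes about 1 N.
- lid_hinge (a point): Middle of the lid's hinge line, in the mid-thickness of the lid plate, 70 mm behind the box's centre and 74 mm above its underside. The hinge line runs along the box's y.
- press_pad (a point): Centre of the raised pad (16 x 60 mm, 1 mm high) on the lid's outer face, 126 mm from the hinge: press here. It moves with the lid; shut, its top is 76 mm above the box's underside. The tab meets the rim 11 mm above that; snapping it past takes about 4 to 8 N straight down, then the lid drops easily until it lies flat and stops hard. Snapped, it holds itself (1 to 2 N would pull it open).
- tab_edge (a point): Middle of the lower edge of the tab: a 108 mm wide, 2.5 mm thick springy plate that stands 22 mm out of the lid's inner face, square to it, 130 mm from the hinge, with a rounded bead (4 mm radius) along it 12 mm from the lid. With the lid shut and snapped it points down just inside the front wall, its edge 52 mm above the box's underside.
- lidded_tin: The aluminium moisture tin with a closed slip lid: a cylinder 64 mm in diameter, 42 mm high, about 45 g, standing upright on the bench. Origin: centre of its underside; z up.
- open_tin: The open aluminium moisture tin, without a lid, some soil inside: 59 mm in diameter, 36 mm high. Origin: centre of its underside. Not to be moved.
- stopwatch: White stopwatch, 62 x 62 x 21 mm, lying on the bench. Origin: centre of its underside. Not to be moved.
- weight: Brass check weight with a knob, 34 mm in diameter, 46 mm high. Origin: centre of its underside. Not to be moved.
Mind the look-alikes: they are no part of the job. What is shaped like the lidded_tin but blue or purple is not meant.

How it is judged:
By the outcome, as a careful person would: the job done as asked, in the order asked, and still so for the second after the job is handed in, with the robot touching nothing.
It also fails if it takes over 61 s, if anything falls off the work surface, if the arm or the gripper's body presses on something with over 40 N, if the wrist force passes 120 N, or if a joint passes its speed limit or range.

## Robot

A 6-joint arm with a two-finger parallel gripper is mounted at the origin on a cart in front of the work surface, level with it; the furniture and walls round the work are solid. World frame = base frame: x ahead of the robot, y to its left, z up, the work surface at z = 0. Lengths are in m, angles in rad, forces in N, time in s.
With the tool pointing down it reaches from about 0.325 to 0.85 m from the base axis. Payload 15.5 kg.
Tool frame: the origin (TCP) lies at the very end of the fingers, on their centre line; the grasp point (between the pads) lies 19 mm behind it; z points along the fingers, y is the direction in which the jaws open and shut (so a half turn about z gives the same grasp; the last joint's range is limited). The gripper opens to 91 mm and grips with 3 to 60 N. Pads are 32 mm wide; open, the fingers measure 118 mm over their backs; the gripper's body (76 mm by 178 mm) begins 60 mm behind the grasp point.
Start: joints at [1.214, 0.494, 1.345, -0, 1.302, -0.096], TCP at [0.161, 0.604, 0.177] pointing down, gripper open.
Joint ranges: [-2.91, 2.91], [-0.82, 2.16], [0.22, 2.67], [-1.22, 4.37], [0.12, 2.79], [-3.08, 3.08]. Speed limits (rad/s): [1.89, 1.89, 2.57, 3.01, 3.01, 3.01].

## Interface

Orientations are given as [roll, pitch, yaw] about the fixed x, y, z axes, in that order (R = Rz(yaw) Ry(pitch) Rx(roll)).
In Python, from rig import state, capture, calibration, close_job gives the robot as it stands. The module is installed in compiled form; this text tells all that it offers.
- The arm moves only by the tool servo_tool, never from a script. Its argument "steps" is one flat list of numbers, 7 for each row, row after row: the opening, from -1 (shut) to 1 (fully open), then the shift along the tool's x, y, z in cm, then the turn, a rotation vector about the tool's x, y, z in degrees. A call has 1 to 10 rows; each row shifts and turns the commanded pose from where the row before left it, along the tool's axes as they then stand; what a row does not reach is not made up. A row lasts 1/10 s, in which the tool goes at most 50 mm and 8.59 degrees, less where a joint would pass 70% of its speed; a pose out of reach is approached as far as the arm can. A call with a gripper value outside its range is refused whole. The fingers move at their own pace and stop on an object; "force" is the grip in N (left out, the last holds). Time passes only in rows, so rows that do not move let the fingers close. It gives the time, the measured TCP pose, the force and the opening at its end, in the units of the state.
- state(): the state, without advancing time (a new reading comes with each control period).
- capture(name): name is "side" or "top"; returns the picture (420x560x3 uint8, red, green, blue); there is no depth.
- calibration(name): a dict with "intrinsics" (3x3 intrinsics, pixels), "extrinsics" (4x4, takes a point from world to camera coordinates). Camera axes: x right, y down, z forward; pixel columns grow to the right and rows downward; lengths in m; the calibration is good to about 2 mm. A picture is of the moment at which its call begins. calibration takes no time and is no camera call.
- close_job(): hands the job in, once; it reports no verdict.
The state is a dict: "clock": time; "qpos": joint angles; "joint_velocities": joint speeds; "effort": joint torques, N m; "position": TCP position; "orientation": TCP orientation; "force": force on the tool from outside, world axes, zero at the start; "moment": the same for the moment, N m; "width": opening from 0.0 (shut) to 1.0 (fully open).
Only numpy, scipy, OpenCV 4.12 (cv2) and the standard library are available. Lean on these libraries where they do the work, as an engineer would, in place of code of your own. Each camera call takes 0.05 s, during which the arm holds its last target.

## Working session

There is one attempt and no reset: what is moved stays moved. The work goes in short steps, Python scripts to look and compute and a tool call to move; the robot and the scene stay as the last step left them, time stands still between calls to the robot, and variables do not carry over. Pictures are saved under pics/ and viewed, and the job is handed in when it is done.

Besides the shell and the picture viewer there is one more tool, called after "Request:" as name(argument=value, ...), one argument or row to a line, values as JSON. servo_tool: Moves the arm, as the interface text tells. Its arguments: {"type":"object","properties":{"steps":{"type":"array","items":{"type":"number"}},"force":{"type":"number"}},"required":["steps"]}

```bash
mkdir -p pics
python3 - <<'E'
from rig import *
import cv2
for n in("side","top"):
    cv2.imwrite(f"pics/{n}0.png",capture(n)[:,:,::-1]); c=calibration(n); print(c)
print(state())
E
```

```text
{'intrinsics': array([[381.89186903,   0.        , 277.45976665],
       [  0.        , 381.89186903, 209.47158463],
       [  0.        ,   0.        ,   1.        ]]), 'extrinsics': array([[ 0.95848509, -0.2846402 , -0.01692005, -0.595329  ],
       [-0.16585906, -0.50827238, -0.84507394,  0.14252487],
       [ 0.23194202,  0.81279711, -0.53438165,  0.75084757],
       [ 0.        ,  0.        ,  0.        ,  1.        ]])}
{'intrinsics': array([[462.12579085,   0.        , 288.41994844],
       [  0.        , 462.12579085, 209.53599932],
       [  0.        ,   0.        ,   1.        ]]), 'extrinsics': array([[ 0.16443042, -0.98637365,  0.00544603, -0.08904988],
       [-0.96556645, -0.16208536, -0.20349389,  0.59510777],
       [ 0.20160373,  0.02820208, -0.97906107,  0.80492338],
       [ 0.        ,  0.        ,  0.        ,  1.        ]])}
{'clock': 0.1, 'qpos': array([ 1.21451528e+00,  4.94125790e-01,  1.34604551e+00,  5.39596234e-05,
        1.30250094e+00, -9.55051570e-02]), 'joint_velocities': array([-0.00163129,  0.00021517, -0.00039054,  0.00060455,  0.00148892,
        0.00074288]), 'effort': array([ 2.24257557e-03, -8.80238414e+01, -3.82544518e+01,  7.06923497e-02,
        4.83264111e-02, -5.25858320e-05]), 'position': array([0.16099538, 0.60352776, 0.17670298]), 'orientation': array([-3.14052295e+00, -1.54725746e-04,  2.88080235e+00]), 'force': array([-0.09206502, -0.07291359,  1.16660003]), 'moment': array([-0.02661812,  0.04686614, -0.01577702]), 'width': 1.0002092591612088}
```

View pics/side0.png

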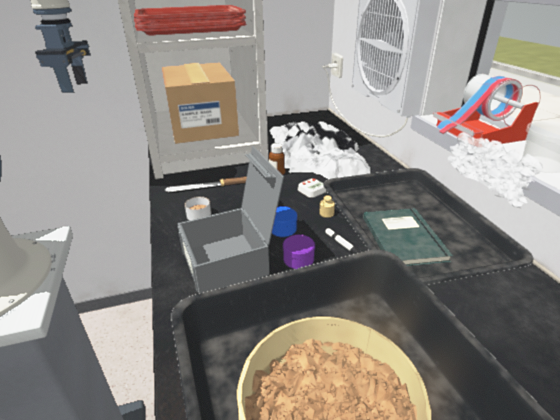

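View pics/top0.png

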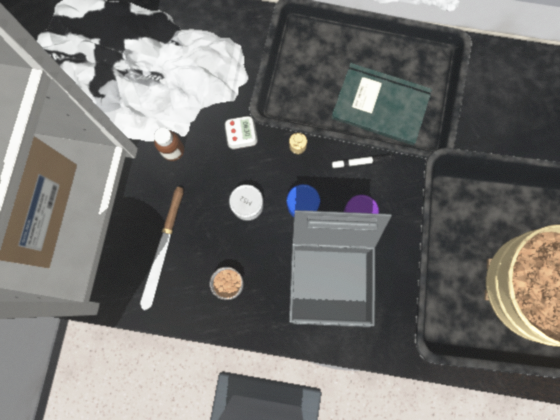

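Run:
```python
import cv2
t=cv2.imread("pics/top0.png"); s=cv2.imread("pics/side0.png")
cv2.imwrite("pics/t1.png",cv2.resize(t[170:340,200:400],None,fx=4,fy=3.5,interpolation=cv2.INTER_CUBIC)[:600])
cv2.imwrite("pics/t1.png",cv2.resize(t[180:330,205:400],None,fx=4,fy=4,interpolation=cv2.INTER_CUBIC))
cv2.imwrite("pics/s1.png",cv2.resize(s[145:295,165:360],None,fx=4,fy=4,interpolation=cv2.INTER_CUBIC))
```

```text
(no output)
```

View pics/t1.png

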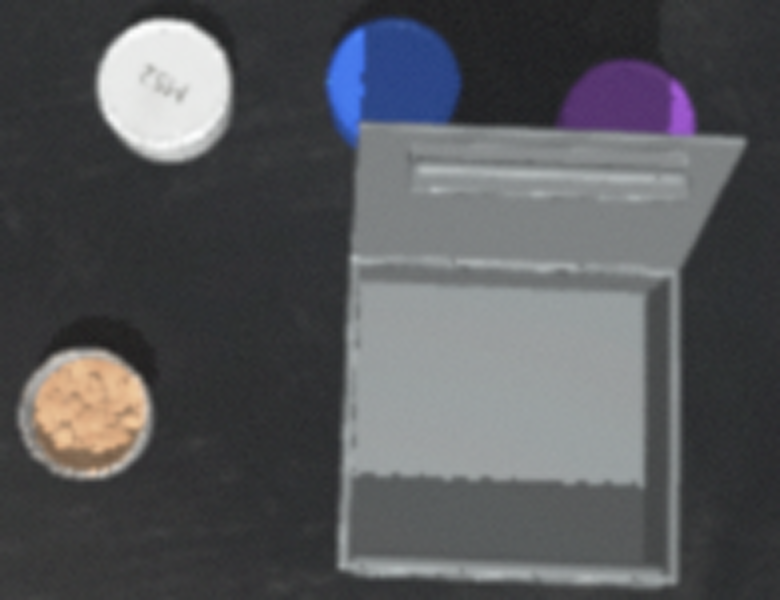

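View pics/s1.png

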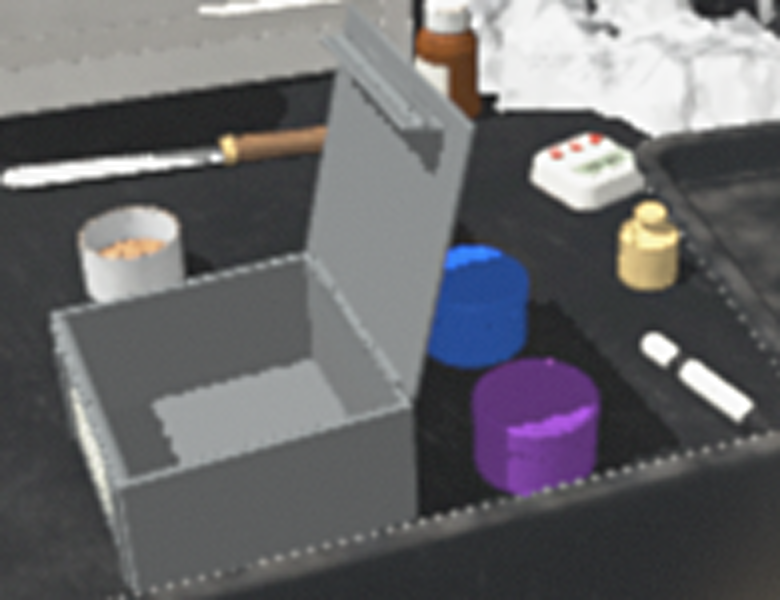

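```bash
cat > h.py <<'E'
import numpy as np
from rig import *
C={n:calibration(n) for n in("side","top")}
def proj(n,P):
    P=np.atleast_2d(P); E=C[n]["extrinsics"]; q=(P@E[:3,:3].T+E[:3,3])@C[n]["intrinsics"].T
    return q[:,:2]/q[:,2:]
def ray(n,uv,z):
    E=C[n]["extrinsics"];R=E[:3,:3];o=-R.T@E[:3,3]
    d=R.T@np.linalg.inv(C[n]["intrinsics"])@np.array([*uv,1.]); return o+d*(z-o[2])/d[2]
def ct(u,v):return np.array([205+(u+.5)/4-.5,180+(v+.5)/4-.5])
def cs(u,v):return np.array([165+(u+.5)/4-.5,145+(v+.5)/4-.5])
E
python3 - <<'E'
from h import *
from scipy.optimize import least_squares
L=lambda r,s,t:np.array([.07-r*np.cos(t)*1 - 0.0*np.sin(t), s*.075, .074+r*np.sin(t)])
obs=[("top",ct(340,574),(-.07,.075,.072)),("top",ct(677,585),(-.07,-.075,.072)),("top",ct(353,258),(.07,.075,.074)),("top",ct(683,270),(.07,-.075,.074)),
("top",ct(362,124),1),("top",ct(747,139),-1),
("side",cs(53,315),(-.07,.075,.072)),("side",cs(122,487),(-.07,-.075,.072)),("side",cs(412,405),(.07,-.075,.072)),("side",cs(140,592),(-.07,-.075,0)),("side",cs(415,516),(.07,-.075,0)),
("side",cs(475,125),-1)]
def f(p):
    x,y,w,t=p;r=[]
    R=np.array([[np.cos(w),-np.sin(w),0],[np.sin(w),np.cos(w),0],[0,0,1]])
    for n,uv,P in obs:
        P=L(.141,P,t) if isinstance(P,int) else np.array(P)
        r.append(proj(n,R@P+[x,y,0])[0]-uv)
    return np.concatenate(r)
s=least_squares(f,[.5,0.1,0,1.9],loss="soft_l1");print(s.x);print(f(s.x).reshape(-1,2).round(1))
for nm,uv,z in(("tin",ct(164,83),.042),("open",ct(86,413),.036),("blue",ct(394,84),.042),("purple",ct(627,125),.042)):
    print(nm,ray("top",uv,z))
x=ray("top",ct(164,83),.042);print(proj("side",x),)
for a in (ct(97,83),ct(232,83),ct(164,18),ct(164,148)):print(np.linalg.norm(ray("top",a,.042)-x))
E
```

```text
[ 0.47835783 -0.09056496  0.12666965  1.80541214]
[[-0.2 -0.7]
 [ 0.6 -0.1]
 [-0.6 -0.8]
 [-0.6 -0.6]
 [-0.8 -0.1]
 [ 0.1 -0.1]
 [-0.9 -0.2]
 [-1.1  0.6]
 [ 0.2  0.3]
 [-0.4  4.1]
 [ 0.6  1.5]
 [-0.3  0.5]]
tin [0.60977416 0.09510432 0.042     ]
open [0.44960261 0.10283849 0.036     ]
blue [ 0.62762312 -0.01413152  0.042     ]
purple [ 0.62622674 -0.12753156  0.042     ]
[[261.87553266 192.35798967]]
0.03221474517500481
0.03270889535327341
0.03231766379394568
0.03184701248205031
```

Run:
```python
from h import *
for uv in((155,178),(262,148),(165,187),(248,180)):print("side",uv,ray("side",uv,0).round(3))
for uv in((97,315),(135,152),(140,308),(180,188),(170,150)):print("top",uv,ray("top",uv,0).round(3),ray("top",uv,.3).round(3))
```

```text
side (155, 178) [0.351 0.346 0.   ]
side (262, 148) [0.703 0.458 0.   ]
side (165, 187) [0.377 0.281 0.   ]
side (248, 180) [0.607 0.248 0.   ]
top (97, 315) [0.35 0.34 0.  ] [0.375 0.223 0.3  ]
top (135, 152) [0.681 0.344 0.   ] [0.597 0.226 0.3  ]
top (140, 308) [0.376 0.262 0.   ] [0.393 0.171 0.3  ]
top (180, 188) [0.622 0.236 0.   ] [0.558 0.154 0.3  ]
top (170, 150) [0.698 0.274 0.   ] [0.608 0.179 0.3  ]
```

Request:
servo_tool(
  steps=[1,0,0,0,0,0,-8.5,1,0,0,0,0,0,-8.5,1,0,0,0,0,0,-8.5,1,0,0,0,0,0,-8.5,1,0,0,0,0,0,-8.5,1,0,0,0,0,0,-8.5,1,0,0,0,0,0,-8.5],
)

```text
clock: 0.8
position: [0.1611, 0.6036, 0.1768]
orientation: [-3.141, -0.001, -2.358]
force: [0.0, -0.1, 0.1]
width: 1.002
```

Request:
servo_tool(
  steps=[1,3.5,-2.3,0,0,0,0,1,3.5,-2.3,0,0,0,0,1,3.5,-2.3,0,0,0,0,1,3.5,-2.3,0,0,0,0,1,3.3,-2.3,0,0,0,0,1,-0.2,-4,0,0,0,0,1,-0.2,-4,0,0,0,0,1,-0.2,-4,0,0,0,0,1,-0.2,-4,0,0,0,0],
)

```text
clock: 1.7
position: [0.2373, 0.2909, 0.1773]
orientation: [-3.142, 0.0, -2.363]
force: [1.2, -0.3, -0.7]
width: 0.999
```

Request:
servo_tool(
  steps=[1,0.1,-4.7,0,0,0,0,1,0.1,-4.7,0,0,0,0,1,0.1,-4.7,0,0,0,0,1,0.1,-4.7,0,0,0,0,1,0.1,-4.7,0,0,0,0,1,-2.6,-3.3,0,0,0,0,1,-2.6,-3.3,0,0,0,0,1,-2.6,-3.3,0,0,0,0,1,-2.6,-3.3,0,0,0,0,1,-2.6,-3.3,0,0,0,0],
)

```text
clock: 2.7
position: [0.6076, 0.0944, 0.1768]
orientation: [3.141, -0.001, -2.364]
force: [0.2, 0.6, 0.1]
width: 1.0
```

Run:
```python
from h import *
import cv2
s=state();print(s["position"],s["orientation"],s["qpos"])
cv2.imwrite("pics/t2.png",capture("top")[:,:,::-1])
```

```text
[0.60763065 0.09438386 0.17681534] [ 3.14114681e+00 -5.13882298e-04 -2.36415453e+00] [ 5.70260000e-02  4.80010906e-01  1.37149441e+00 -4.09471975e-06
  1.29076766e+00 -2.29120720e+00]
```

View pics/t2.png

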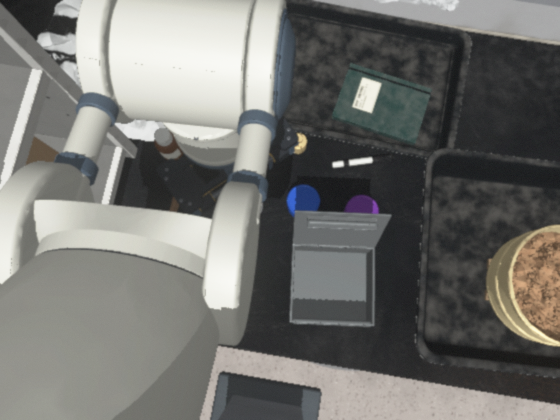

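Request:
servo_tool(
  steps=[1,-0.2,-0.1,4,0,0,0,1,0,0,4,0,0,0,1,0,0,4,0,0,0,1,0,0,2.5,0,0,0,1,0,0,1.2,0,0,0,1,0,0,0.9,0,0,0,1,0,0,0,0,0,0],
)

```text
clock: 3.45
position: [0.6083, 0.0955, 0.011]
orientation: [3.141, -0.0, -2.364]
force: [0.2, -0.9, -0.5]
width: 0.996
```

Run:
```python
from h import *
import cv2
s=state();print(s["position"],s["orientation"],s["force"])
cv2.imwrite("pics/s2.png",cv2.resize(capture("side")[60:260,100:360,::-1],None,fx=3,fy=3))
```

```text
[0.60831529 0.09552901 0.0109901 ] [ 3.14131452e+00 -3.45646435e-04 -2.36387782e+00] [ 0.23292909 -0.8672842  -0.53830923]
```

View pics/s2.png

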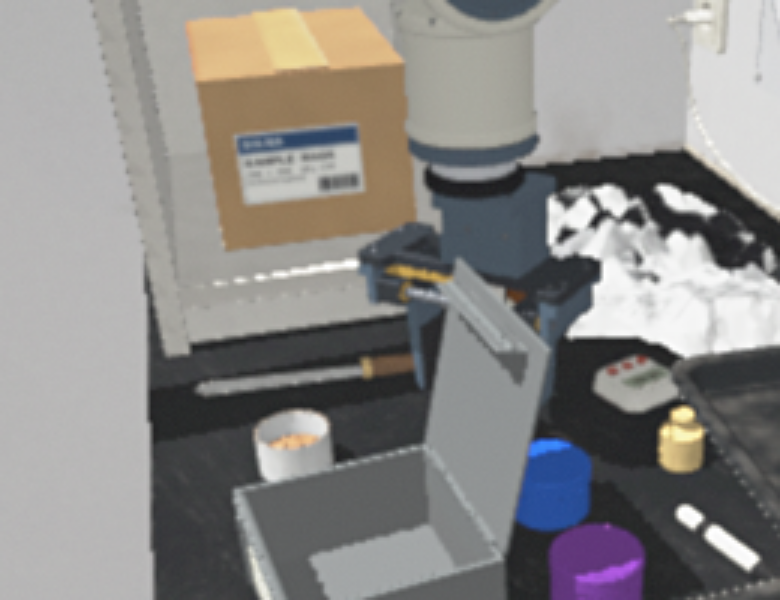

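Request:
servo_tool(
  steps=[-1,0,0,0,0,0,0,-1,0,0,0,0,0,0,-1,0,0,0,0,0,0,-1,0,0,0,0,0,0,-1,0,0,0,0,0,0,-1,0,0,0,0,0,0,-1,0,0,0,0,0,0,-1,0,0,0,0,0,0],
  force=15,
)

```text
clock: 4.3
position: [0.6084, 0.0955, 0.0112]
orientation: [3.142, -0.0, -2.364]
force: [-0.1, -0.5, 0.0]
width: 0.331
```

Run:
```python
from h import *
import cv2
cv2.imwrite("pics/t3.png",cv2.resize(capture("top")[100:260,140:340,::-1],None,fx=3,fy=3))
cv2.imwrite("pics/s3.png",cv2.resize(capture("side")[110:260,180:360,::-1],None,fx=4,fy=4))
print(state()["width"])
```

```text
0.2430990766092759
```

View pics/s3.png

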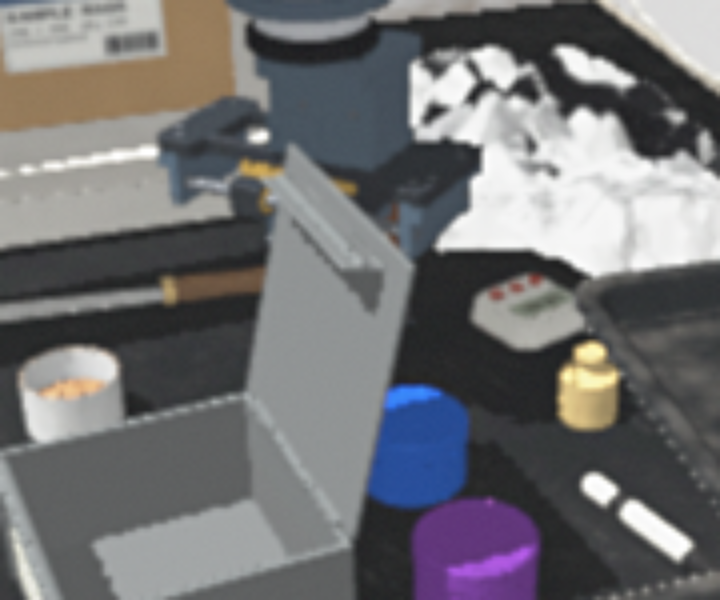

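View pics/t3.png

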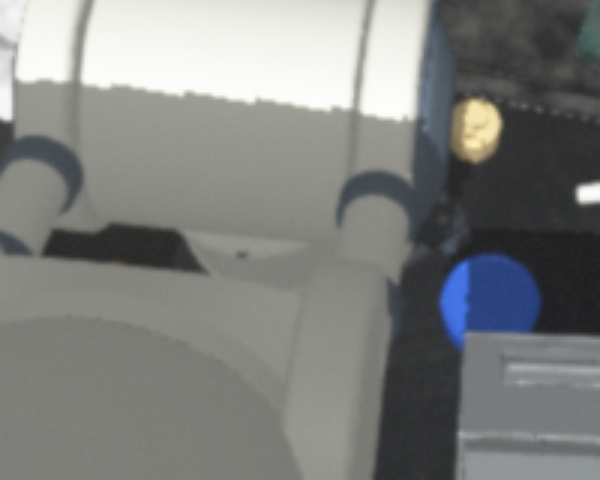

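Request:
servo_tool(
  steps=[1,0,0,0,0,0,0,1,0,0,0,0,0,0,1,0,0,0,0,0,0,1,0,0,0,0,0,0,1,0,0,0,0,0,0,1,0,0,0,0,0,0,1,0,0,0,0,0,0,1,0,0,0,0,0,0,1,0,0,0,0,0,0,1,0,0,0,0,0,0],
)

```text
clock: 5.4
position: [0.6084, 0.0955, 0.0112]
orientation: [-3.142, 0.0, -2.364]
force: [-0.2, -0.1, -0.7]
width: 0.998
```

Request:
servo_tool(
  steps=[1,0,0,-2,0,0,0,1,0,0,-4,0,0,0,1,0,0,-4,0,0,0,1,0,0,-4,0,0,0,1,0,0,-4,0,0,0,1,0,0,-4,0,0,0,1,3,-3,-1,0,0,0],
)

```text
clock: 6.1
position: [0.6099, 0.0561, 0.246]
orientation: [-3.138, 0.006, -2.36]
force: [0.2, -0.6, -0.3]
width: 1.004
```

Run:
```python
from h import *
import cv2
cv2.imwrite("pics/s4.png",cv2.resize(capture("side")[50:300,100:400,::-1],None,fx=2.4,fy=2.4))
s=state();print(s["width"],s["position"])
```

```text
1.0004929327237113 [0.60980143 0.04817549 0.24556573]
```

View pics/s4.png

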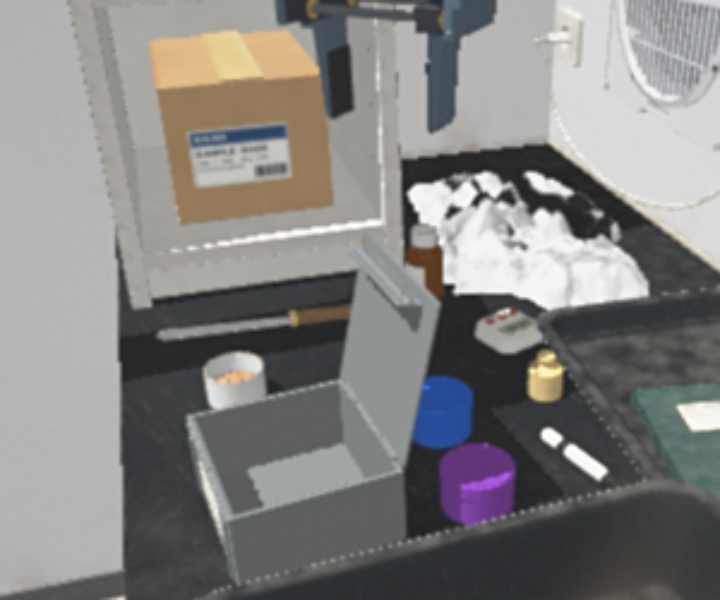

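Request:
servo_tool(
  steps=[1,4,-1,-0.5,0,0,0,1,4,-1,-0.5,0,0,0,1,4,-1,0,0,0,0,1,4,-1,0,0,0,0,1,4,-1,0,0,0,0,1,4,-1,0,0,0,0,1,4,-1,0,0,0,0],
)

```text
clock: 6.85
position: [0.4564, -0.1944, 0.251]
orientation: [3.141, -0.0, -2.364]
force: [0.8, 0.6, -0.3]
width: 1.002
```

Run:
```python
from h import *
import cv2
cv2.imwrite("pics/t4.png",cv2.resize(capture("top")[:,:,::-1],None,fx=1.4,fy=1.4))
s=state();print(s["width"],s["position"])
```

```text
1.0044508160348833 [ 0.45389328 -0.19862521  0.25103003]
```

View pics/t4.png

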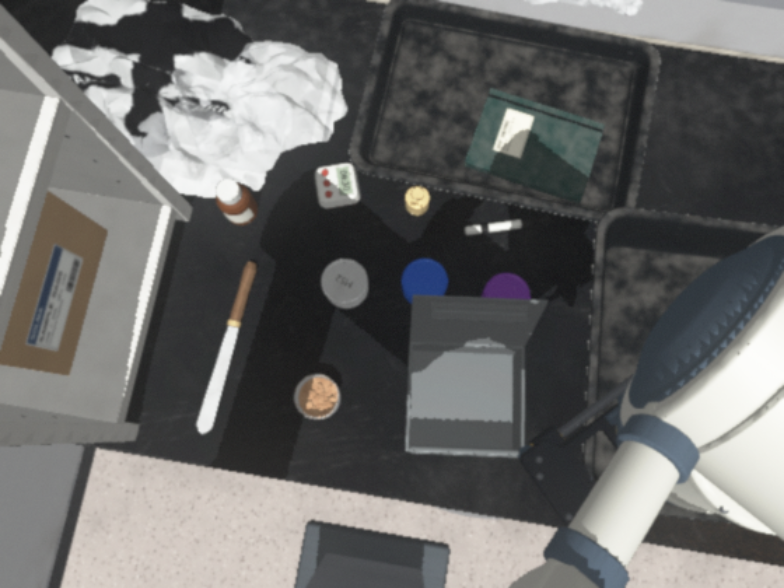

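Run:
```python
from h import *
for T in ((.6083,.0955,.011),(.6098,.050,.2456)):
  for k in (-.0455,-.059,.0455,.059,0): print(k,proj("side",np.array(T)+k*np.array([-.707,.707,0])))
print(proj("side",[(.61,.095,0)]))
uv=np.array([246.4,202.1])
for z in(0,.02,.042,.06,.1):print(ray("top",uv,z))
```

```text
-0.0455 [[277.59623593 207.37496846]]
-0.059 [[282.42022289 208.6911196 ]]
0.0455 [[246.49949778 198.8906986 ]]
0.059 [[242.08664319 197.68671864]]
0 [[261.74639291 203.05058097]]
-0.0455 [[282.70634632 121.40444171]]
-0.059 [[288.57196319 122.38179229]]
0.0455 [[245.23605908 115.16100511]]
0.059 [[239.96611519 114.28290774]]
0 [[263.53453229 118.20996379]]
[[262.61264102 206.73996635]]
[0.61537379 0.09819645 0.        ]
[0.61123176 0.09572793 0.02      ]
[0.60667553 0.09301256 0.042     ]
[0.60294771 0.09079089 0.06      ]
[0.59466365 0.08585384 0.1       ]
```

Run:
```python
from h import *
import cv2
im=capture("side")
s=state();T=s["position"];print(T,s["orientation"],s["qpos"])
yw=s["orientation"][2]; j=np.array([np.sin(yw),-np.cos(yw),0])
a=cv2.imread("pics/side0.png")
pts=[proj("side",T+k*j)[0] for k in(-.059,0,.059)];print(pts)
x0,y0=np.array(pts[1]).astype(int)-[110,90];x0=max(x0,0);y0=max(y0,0)
c=cv2.resize(im[y0:y0+150,x0:x0+200,::-1],None,fx=4,fy=4)
for p in pts: cv2.circle(c,(int((p[0]-x0)*4),int((p[1]-y0)*4)),4,(0,0,255),-1)
cv2.imwrite("pics/s5.png",c)
T=np.array([.161,.6035,.1767]);yw=2.88;j=np.array([np.sin(yw),-np.cos(yw),0])
pts=[proj("side",T+k*j)[0] for k in(-.059,0,.059)];print(pts)
c=cv2.resize(a[20:130,0:150],None,fx=5,fy=5)
for p in pts: cv2.circle(c,(int((p[0])*5),int((p[1]-20)*5)),4,(0,0,255),-1)
cv2.imwrite("pics/s6.png",c)
```

```text
[ 0.45533668 -0.19651028  0.25105899] [ 3.14153613e+00 -1.25943157e-03 -2.36791025e+00] [-5.26944706e-01  2.39312847e-01  1.54299058e+00 -1.22587727e-03
  1.35967999e+00 -2.87116628e+00]
[array([237.92426915, 187.69716871]), array([204.68339974, 178.73456852]), array([174.2431996 , 170.52710137])]
[array([ 70.70089064, 105.53537152]), array([78.89107104, 99.75423448]), array([86.41944538, 94.44024119])]
```

View pics/s5.png

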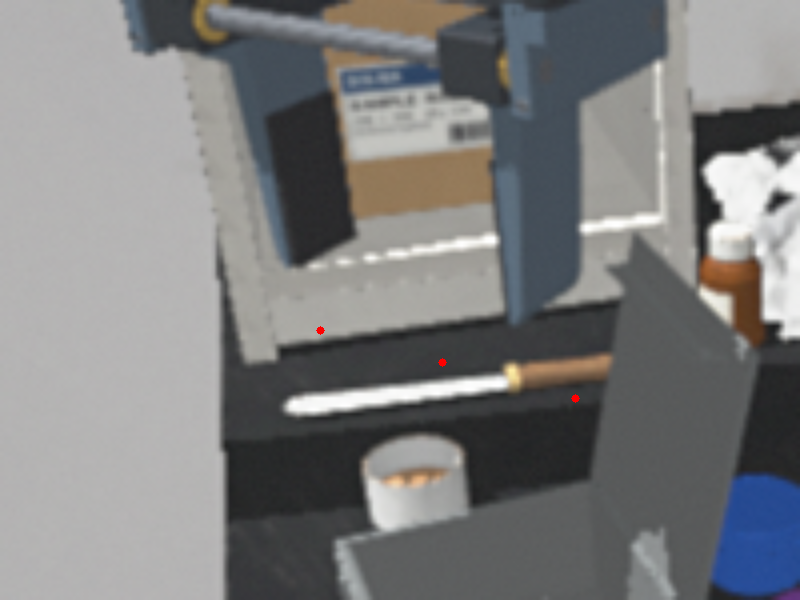

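View pics/s6.png

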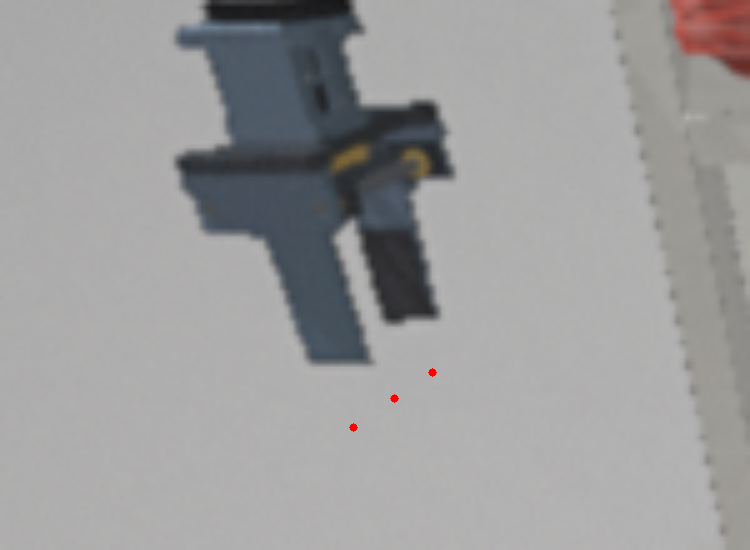

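Run:
```python
from h import *
for T,ob in (((.4553,-.1965,.2511),(94.68+435/4, 88.73+276/4)),((.161,.6035,.1767),(375/5,20+341/5)),((.61,.0555,.246),((241.7+281)/2,101))):
  T=np.array(T); x0=int(proj("side",T)[0][0]-110) if T[0]==.4553 else 0
  y0=int(proj("side",T)[0][1]-90) if T[0]==.4553 else 0
  if T[0]==.4553: ob=(x0+435/4,y0+276/4)
  for h in(.03,.035,.04,.045): print(h,proj("side",T+[0,0,h])[0]-ob)
```

```text
0.03 [-0.58612808  3.09275359]
0.035 [-1.0154598  -0.11690255]
0.04 [-1.44903093 -3.3582522 ]
0.045 [-1.88690456 -6.63176711]
0.03 [1.00027389 1.76123685]
0.035 [0.51074325 0.1028803 ]
0.04 [ 0.01896311 -1.56309673]
0.045 [-0.47508205 -3.23674689]
0.03 [1.06496348 2.06792788]
0.035 [ 0.97286617 -0.3428183 ]
0.04 [ 0.88014162 -2.7699836 ]
0.045 [ 0.78678337 -5.21373632]
```

Request:
servo_tool(
  steps=[1,-4,1.3,0,0,0,0,1,-4,1.3,0,0,0,0,1,-4,1.3,0,0,0,0,1,-4,1.3,0,0,0,0,1,-4,1.2,0,0,0,0,1,-4,1.2,0,0,0,0,1,-4,1.2,0,0,0,0,1,-3.4,1.2,0,0,0,0,1,0,0,0,0,0,0],
)

```text
clock: 7.85
position: [0.6123, 0.1027, 0.2504]
orientation: [3.141, 0.001, -2.36]
force: [-0.4, -1.7, 0.3]
width: 0.999
```

Request:
servo_tool(
  steps=[1,0.8,-0.4,2,0,0,0,1,0,0,4.5,0,0,0,1,0,0,4.5,0,0,0,1,0,0,4.5,0,0,0,1,0,0,4.5,0,0,0,1,0,0,3,0,0,0,1,0,0,1,0,0,0,1,0,0,0.5,0,0,0,1,0,0,0,0,0,0],
)

```text
clock: 8.75
position: [0.6089, 0.0899, 0.0069]
orientation: [-3.141, 0.001, -2.364]
force: [0.5, -0.2, 0.5]
width: 0.995
```

Request:
servo_tool(
  steps=[1,-0.3,0.3,0,0,0,0,1,0,0,0.8,0,0,0,1,0,0,0.8,0,0,0,1,0,0,0.5,0,0,0,1,0,0,0.4,0,0,0,1,0,0,0.2,0,0,0,1,0,0,0.2,0,0,0,1,0,0,0,0,0,0],
)

```text
clock: 9.55
position: [0.6083, 0.0941, -0.023]
orientation: [3.141, -0.0, -2.364]
force: [0.1, 0.3, -0.0]
width: 1.0
```

Request:
servo_tool(
  steps=[-1,0,0,0,0,0,0,-1,0,0,0,0,0,0,-1,0,0,0,0,0,0,-1,0,0,0,0,0,0,-1,0,0,0,0,0,0,-1,0,0,0,0,0,0],
  force=15,
)

```text
clock: 10.15
position: [0.6084, 0.0941, -0.0227]
orientation: [-3.142, 0.0, -2.364]
force: [-0.4, 0.4, 2.1]
width: 0.674
```

Request:
servo_tool(
  steps=[-1,0,0,-1,0,0,0,-1,0,0,-3,0,0,0,-1,0,0,-4.5,0,0,0,-1,0,0,-4.5,0,0,0,-1,0,0,-4.5,0,0,0,-1,0,0,-4.5,0,0,0,-1,0,0,-3,0,0,0,-1,0,0,0,0,0,0],
)

```text
clock: 10.95
position: [0.6105, 0.0942, 0.2327]
orientation: [-3.136, 0.006, -2.364]
force: [-0.4, -0.4, -0.7]
width: 0.68
```

Run:
```python
from h import *
import cv2
cv2.imwrite("pics/s7.png",cv2.resize(capture("side")[30:230,160:360,::-1],None,fx=3,fy=3))
s=state();print(s["width"],s["position"])
```

```text
0.6783547936981188 [0.60932841 0.09412423 0.22996166]
```

View pics/s7.png

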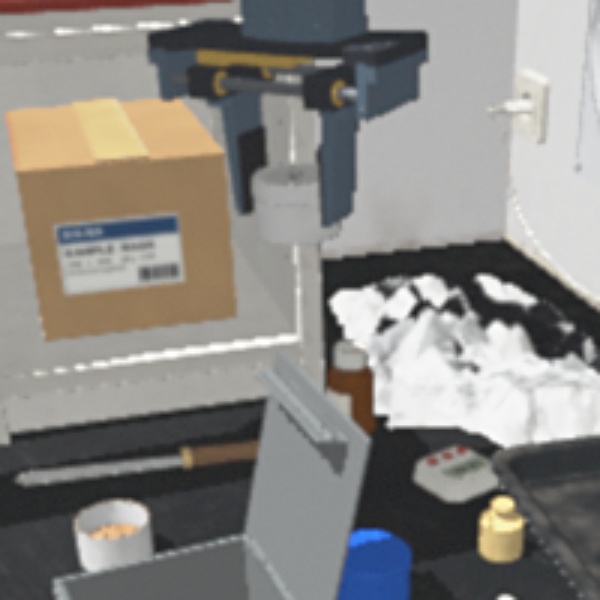

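Request:
servo_tool(
  steps=[-1,3.7,-0.7,0,0,0,0,-1,3.7,-0.7,0,0,0,0,-1,3.7,-0.7,0,0,0,0,-1,3.7,-0.6,0,0,0,0,-1,3.7,-0.6,0,0,0,0,-1,3.7,-0.6,0,0,0,0,-1,0,0,0,0,0,8,-1,0,0,0,0,0,8,-1,0,0,0,0,0,8,-1,0,0,0,0,0,8],
)

```text
clock: 12.0
position: [0.4766, -0.0893, 0.2263]
orientation: [3.141, -0.002, -2.928]
force: [0.4, 0.3, -0.0]
width: 0.68
```

Request:
servo_tool(
  steps=[-1,0,0,0,0,0,5.4,-1,0,0,0,0,0,0,-1,0,0,0,0,0,0],
)

```text
clock: 12.3
position: [0.4771, -0.0893, 0.2267]
orientation: [3.141, -0.001, -3.014]
force: [-0.1, -0.0, 0.1]
width: 0.679
```

Run:
```python
from h import *
import cv2
im=capture("side");cv2.imwrite("pics/s8.png",cv2.resize(im[30:300,100:400,::-1],None,fx=2.2,fy=2.2))
cv2.imwrite("pics/t8.png",cv2.resize(capture("top")[150:370,180:460,::-1],None,fx=2.6,fy=2.6))
s=state();print(s["width"],s["position"],s["orientation"])
T=s["position"]
for h in (.018,.023,.028):print(proj("side",T+[0,0,h]),proj("side",T+[0,0,h+.042]))
```

```text
0.6781617054028952 [ 0.47726704 -0.08934471  0.22691622] [ 3.14132240e+00 -6.07853882e-04 -3.01423391e+00]
[[209.79870974 152.48501497]] [[206.98252978 129.14731154]]
[[209.47356471 149.79053576]] [[206.63396653 126.25876541]]
[[209.14575765 147.07399631]] [[206.28244791 123.34572803]]
```

View pics/s8.png

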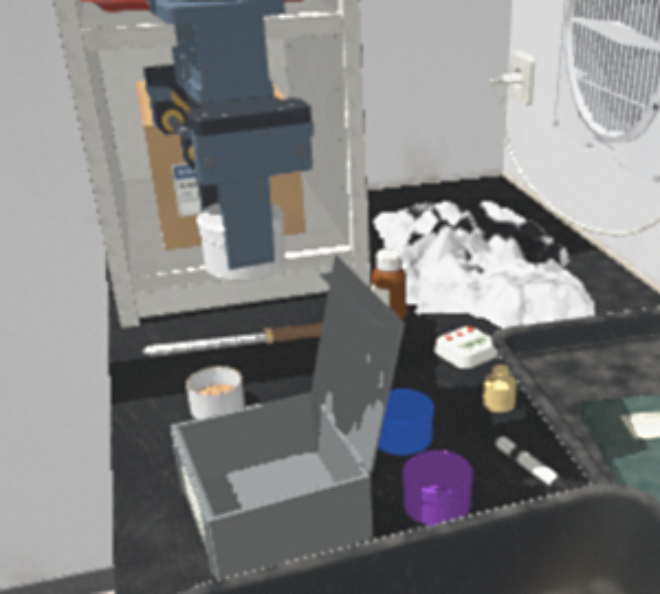

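View pics/t8.png

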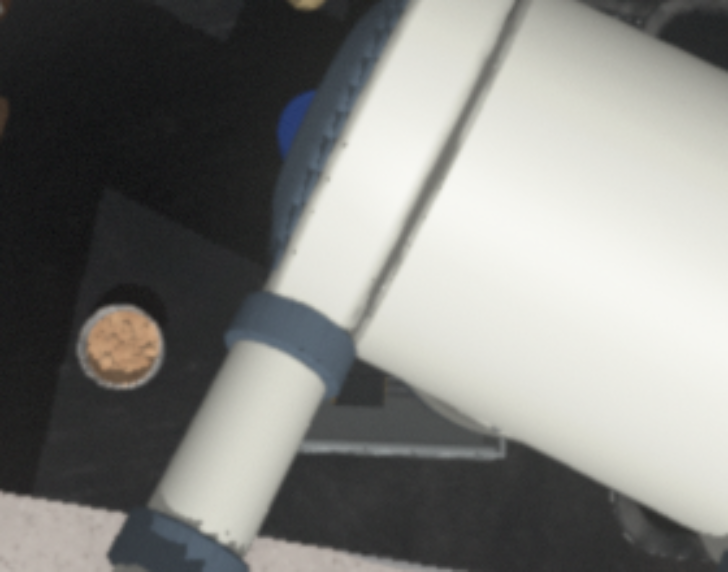

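Request:
servo_tool(
  steps=[-1,-0.1,-0.1,4,0,0,0,-1,0,0,4.5,0,0,0,-1,0,0,4.5,0,0,0,-1,0,0,4,0,0,0,-1,0,0,3,0,0,0,-1,0,0,2,0,0,0,-1,0,0,1,0,0,0,-1,0,0,0,0,0,0],
)

```text
clock: 13.2
position: [0.4781, -0.0901, -0.0036]
orientation: [3.141, -0.002, -3.016]
force: [0.4, -0.6, -0.3]
width: 0.68
```

Request:
servo_tool(
  steps=[-1,0,0,0.5,0,0,0,-1,0,0,0.4,0,0,0,-1,0,0,0.2,0,0,0,-1,0,0,0.2,0,0,0,-1,0,0,0,0,0,0],
)

```text
clock: 13.7
position: [0.4787, -0.0903, -0.0157]
orientation: [-3.142, 0.0, -3.017]
force: [-0.4, -0.5, -1.1]
width: 0.678
```

Request:
servo_tool(
  steps=[-1,0,0,0.2,0,0,0,-1,0,0,0,0,0,0],
)

```text
clock: 13.9
position: [0.4786, -0.0903, -0.0179]
orientation: [3.142, -0.0, -3.017]
force: [0.4, -0.3, -0.7]
width: 0.677
```

Request:
servo_tool(
  steps=[-1,0,0,0.15,0,0,0,-1,0,0,0,0,0,0],
)

```text
clock: 14.1
position: [0.4788, -0.0903, -0.019]
orientation: [-3.141, 0.0, -3.017]
force: [-1.2, 0.6, 6.9]
width: 0.679
```

Request:
servo_tool(
  steps=[0.75,0,0,-0.05,0,0,0,0.75,0,0,0,0,0,0,0.75,0,0,0,0,0,0,0.75,0,0,-1,0,0,0,0.75,0,0,-2,0,0,0,0.75,0,0,-4,0,0,0,0.75,0,0,-4,0,0,0,0.75,0,0,-4,0,0,0,0.75,0,0,-4,0,0,0,0.75,0,0,-4,0,0,0],
)

```text
clock: 15.1
position: [0.478, -0.0901, 0.2137]
orientation: [-3.141, 0.0, -3.017]
force: [1.6, -0.2, -0.7]
width: 0.873
```

Run:
```python
from h import *
import cv2
im=capture("side");cv2.imwrite("pics/s9.png",cv2.resize(im[120:300,150:360,::-1],None,fx=3.5,fy=3.3))
s=state();print(s["width"],s["position"],s["orientation"],s["force"])
```

```text
0.8767739514667937 [ 0.48089598 -0.09095847  0.21967025] [-3.13801312  0.00764688 -3.01651678] [ 2.64315922 -1.07892149  7.73735416]
```

View pics/s9.png

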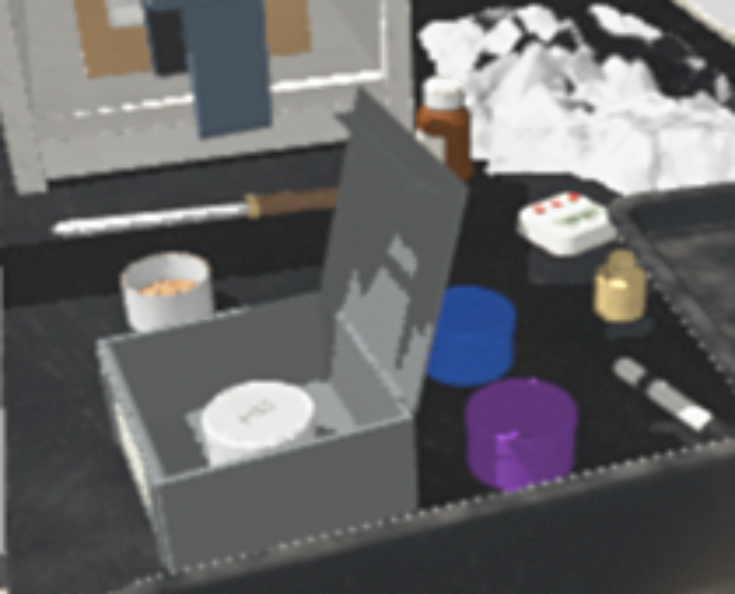

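Request:
servo_tool(
  steps=[-1,0,0,0,0,0,0,-1,-2,0,-0.5,0,0,0,-1,-4,0,0,0,0,0,-1,-4.5,0,0,0,0,0,-1,-4,0,0,0,0,0,-1,0,0,0,0,0,0,-1,0,0,0,0,0,0,-1,0,0,0,0,0,0],
)

```text
clock: 15.95
position: [0.6212, -0.0722, 0.2157]
orientation: [3.141, -0.002, -3.017]
force: [-1.0, 0.0, -0.3]
width: 0.203
```

```bash
cat >> h.py <<'E'
B=np.array([.4785,-.0906]);W=.1267
def box(p):
    d=np.array(p[:2])-B; return np.array([d[0]*np.cos(W)+d[1]*np.sin(W),-d[0]*np.sin(W)+d[1]*np.cos(W),p[2]+.035])
E
python3 - <<'E'
from h import *
import cv2
im=capture("side");cv2.imwrite("pics/s10.png",cv2.resize(im[60:300,150:400,::-1],None,fx=3,fy=2.5))
cv2.imwrite("pics/t10.png",cv2.resize(capture("top")[150:350,200:450,::-1],None,fx=3,fy=3))
s=state();print(s["width"],s["position"],s["orientation"],s["force"],box(s["position"]))
print(proj("side",[.4785,-.0906,.046]),proj("top",[.4785,-.0906,.046]))
E
```

```text
0.11165349322167704 [ 0.62144471 -0.0723571   0.21630025] [ 3.14142740e+00 -5.58992586e-04 -3.01702105e+00] [-0.48573116  0.54049833  0.13496497] [1.44104098e-01 3.39946972e-05 2.51300246e-01]
[[221.60522034 244.64823725]] [[331.31253499 284.45072695]]
```

View pics/s10.png

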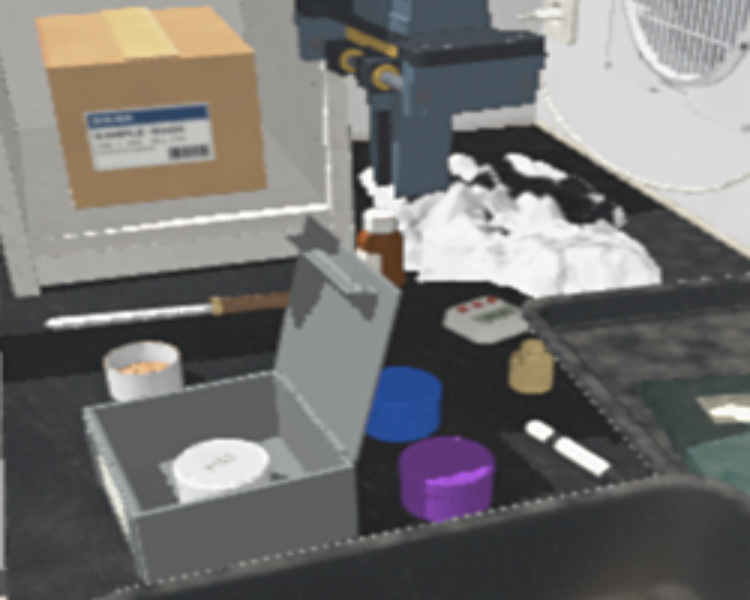

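View pics/t10.png

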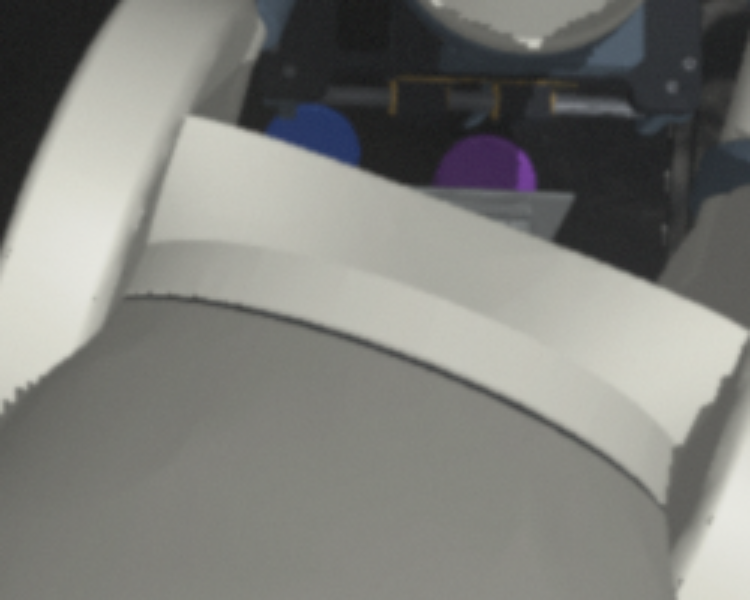

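Run:
```python
from h import *
p=None
pts=[(.121,.181)]
for t in (1.6,1.4,1.3,1.2,1.1,1.0,.9,.8,.7,.6,.5,.4,.3,.2):
    if t>1.5: pts.append((.07-.141*np.cos(t)+.0015+.016,.181));continue
    r=.108+.030*(1.4-t)/1.4
    pts.append((.07-r*np.cos(t)+.0015*np.sin(t)+.016,.074+r*np.sin(t)+.0015*np.cos(t)))
for a,b in zip(pts,pts[1:]+[pts[-1]]):print(np.round([a[0],a[1]-.035],4),"next cm",np.round([-(b[0]-a[0])*100,-(b[1]-a[1])*100],2))
```

```text
[0.121 0.146] next cm [ 2.94 -0.  ]
[0.0916 0.146 ] next cm [2.25 0.03]
[0.0691 0.1457] next cm [1.11 0.02]
[0.058  0.1455] next cm [1.13 0.13]
[0.0467 0.1442] next cm [1.13 0.25]
[0.0354 0.1417] next cm [1.12 0.38]
[0.0243 0.1379] next cm [1.09 0.5 ]
[0.0134 0.1329] next cm [1.05 0.62]
[0.0029 0.1267] next cm [1.   0.74]
[-0.0071  0.1194] next cm [0.93 0.85]
[-0.0164  0.1109] next cm [0.85 0.96]
[-0.025   0.1013] next cm [0.76 1.06]
[-0.0326  0.0908] next cm [0.66 1.15]
[-0.0393  0.0793] next cm [0.55 1.23]
[-0.0448  0.067 ] next cm [-0. -0.]
```

Request:
servo_tool(
  steps=[-1,0,0,3,0,0,0,-1,0,0,3,0,0,0,-1,0,0,1,0,0,0,-1,1,0,0,0,0,0,-1,0,0,0,0,0,0],
)

```text
clock: 16.55
position: [0.6116, -0.0737, 0.1474]
orientation: [-3.141, 0.0, -3.017]
force: [-0.0, -0.3, 0.2]
width: 0.007
```

Request:
servo_tool(
  steps=[-1,1.3,0,0.1,0,0,0,-1,1,0,0,0,0,0,-1,1,0,0,0,0,0,-1,1,0,0,0,0,0,-1,1.1,0,0,0,0,0,-1,1.1,0,0,0,0,0,-1,1.1,0,0.1,0,0,0],
)

```text
clock: 17.25
position: [0.5364, -0.0831, 0.1443]
orientation: [-3.142, 0.0, -3.017]
force: [0.6, 0.0, -0.1]
width: 0.004
```

Run:
```python
from h import *
import cv2
im=capture("side");cv2.imwrite("pics/s11.png",cv2.resize(im[60:300,150:400,::-1],None,fx=3,fy=2.5))
s=state();print(s["position"],s["force"],box(s["position"]))
```

```text
[ 0.53453961 -0.08306564  0.14396636] [-1.2869721  -0.05073329 -0.00776464] [0.05654246 0.00039273 0.17896636]
```

View pics/s11.png

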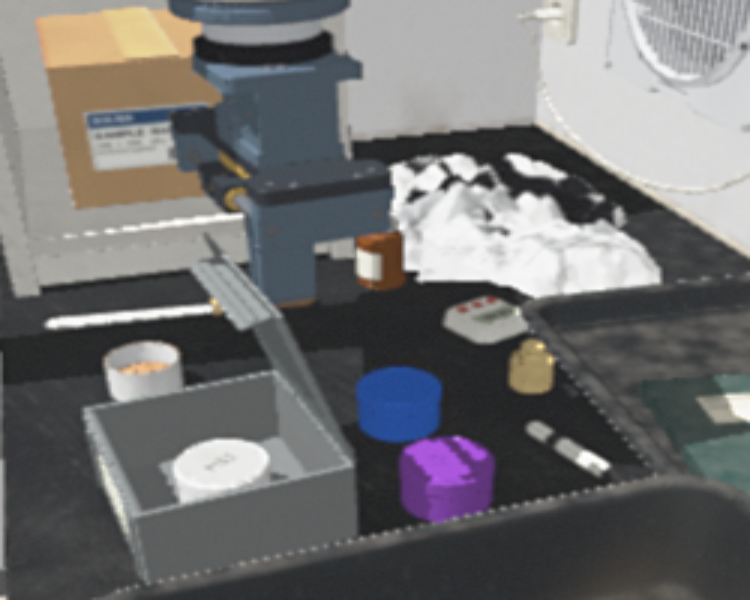

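Request:
servo_tool(
  steps=[-1,1,0,0,0,0,0,-1,1.1,0,0.2,0,0,0,-1,1.1,0,0.4,0,0,0,-1,1.1,0,0.5,0,0,0,-1,1.1,0,0.6,0,0,0,-1,1,0,0.7,0,0,0,-1,0.9,0,0.9,0,0,0,-1,0,0,0,0,0,0],
)

```text
clock: 18.1
position: [0.4625, -0.0918, 0.1103]
orientation: [3.14, -0.002, -3.017]
force: [0.5, -0.5, -1.1]
width: 0.003
```

Run:
```python
from h import *
import cv2
im=capture("side");cv2.imwrite("pics/s12.png",cv2.resize(im[60:300,150:400,::-1],None,fx=3,fy=2.5))
s=state();print(s["position"],s["force"],box(s["position"]))
```

```text
[ 0.46369373 -0.09197632  0.11087043] [0.85614851 0.04335519 0.03037724] [-0.0148615   0.00050565  0.14587043]
```

View pics/s12.png

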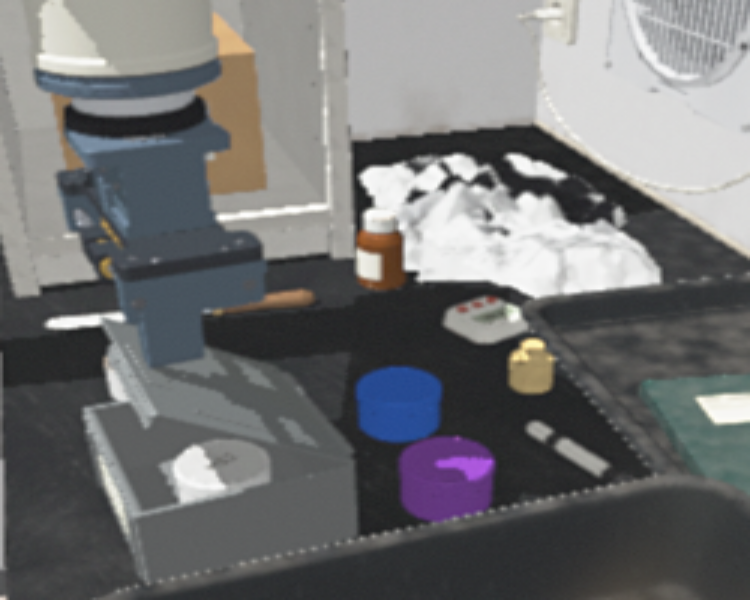

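Request:
servo_tool(
  steps=[-1,0.9,0,0.9,0,0,0,-1,0.8,0,1,0,0,0,-1,0.7,0,1.1,0,0,0,-1,0.6,0,1.2,0,0,0,-1,0.4,0,0.4,0,0,0,-1,0,0,0,0,0,0],
)

```text
clock: 18.75
position: [0.4307, -0.0962, 0.0651]
orientation: [3.141, -0.001, -3.017]
force: [0.2, 0.5, 0.5]
width: 0.006
```

Run:
```python
from h import *
import cv2
im=capture("side");cv2.imwrite("pics/s13.png",cv2.resize(im[110:300,150:350,::-1],None,fx=3.8,fy=3.1))
s=state();print(s["position"],s["force"],box(s["position"]))
```

```text
[ 0.43122054 -0.09633546  0.06547798] [ 0.34352706 -0.45259431 -0.00554816] [-0.04762522  0.00028481  0.10047798]
```

View pics/s13.png

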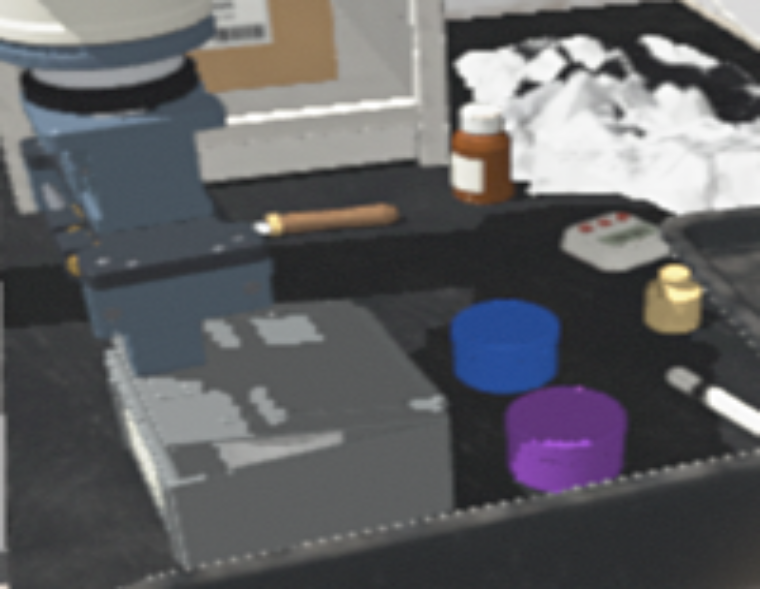

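Request:
servo_tool(
  steps=[-1,0.4,0,0.5,0,0,0,-1,0,0,0.4,0,0,0,-1,0,0,0.2,0,0,0,-1,0,0,0.2,0,0,0,-1,0,0,0,0,0,0],
)

```text
clock: 19.3
position: [0.427, -0.0967, 0.052]
orientation: [3.141, -0.0, -3.017]
force: [-0.6, -0.1, 0.5]
width: 0.007
```

Request:
servo_tool(
  steps=[-1,0,0,0.2,0,0,0,-1,0,0,0.2,0,0,0,-1,0,0,0,0,0,0],
)

```text
clock: 19.6
position: [0.4269, -0.0968, 0.048]
orientation: [3.142, -0.0, -3.017]
force: [-1.2, -0.3, 1.2]
width: 0.009
```

Request:
servo_tool(
  steps=[-1,0,0,0.2,0,0,0,-1,0,0,0.1,0,0,0,-1,0,0,0,0,0,0],
)

```text
clock: 19.9
position: [0.4272, -0.0968, 0.0451]
orientation: [3.142, 0.0, -3.017]
force: [1.2, -0.5, -0.3]
width: 0.003
```

Request:
servo_tool(
  steps=[-1,0,0,0.2,0,0,0,-1,0,0,0.1,0,0,0,-1,0,0,0,0,0,0],
)

```text
clock: 20.2
position: [0.4271, -0.0968, 0.0421]
orientation: [3.142, -0.0, -3.017]
force: [-0.4, -0.2, 0.1]
width: 0.003
```

Request:
servo_tool(
  steps=[-1,0,0,0.1,0,0,0,-1,0,0,0.1,0,0,0,-1,0,0,0,0,0,0],
)

```text
clock: 20.5
position: [0.4271, -0.0968, 0.0401]
orientation: [-3.142, 0.0, -3.017]
force: [0.3, 0.6, 0.5]
width: 0.003
```

Request:
servo_tool(
  steps=[-1,0,0,0.1,0,0,0,-1,0,0,0,0,0,0],
)

```text
clock: 20.7
position: [0.4272, -0.0968, 0.0396]
orientation: [-3.141, 0.0, -3.017]
force: [-2.4, 1.2, 12.9]
width: 0.004
```

Run:
```python
from h import *
import cv2
im=capture("side");cv2.imwrite("pics/s14.png",cv2.resize(im[180:300,150:310,::-1],None,fx=4.8,fy=4.8))
s=state();print(s["position"],s["force"],box(s["position"]))
```

```text
[ 0.42715509 -0.09684653  0.03960487] [-2.50567007  0.56126733 12.51291647] [-0.05172266  0.00029155  0.07460487]
```

View pics/s14.png

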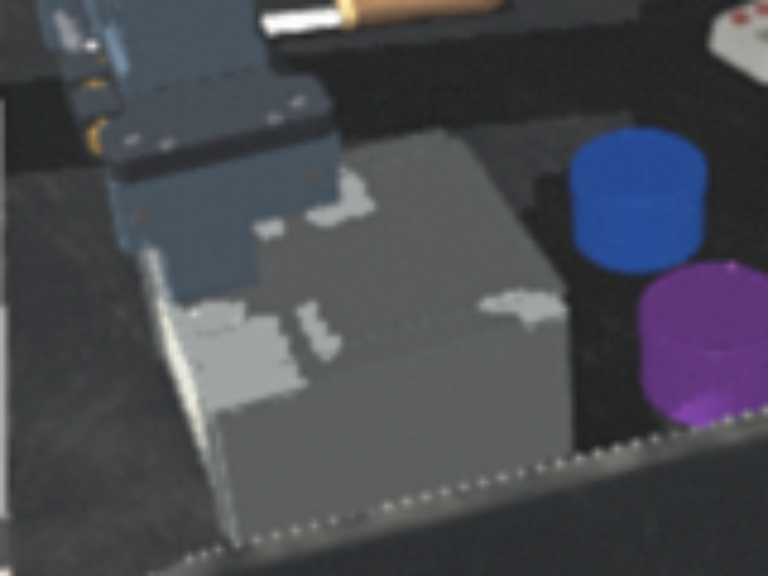

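Request:
servo_tool(
  steps=[-1,0,0,-0.5,0,0,0,-1,0,0,-2,0,0,0,-1,0,0,-4,0,0,0,-1,0,0,-4,0,0,0,-1,0,0,-4,0,0,0,-1,0,0,-4,0,0,0,-1,0,0,0,0,0,0,-1,0,0,0,0,0,0],
)

```text
clock: 21.55
position: [0.4273, -0.0969, 0.2249]
orientation: [-3.141, 0.002, -3.017]
force: [-0.8, 0.4, -0.4]
width: 0.0
```

Request:
servo_tool(
  steps=[-1,0,-4,0,0,0,0,-1,0,-4,0,0,0,0,-1,0,-4,0,0,0,0,-1,0,-4,0,0,0,0,-1,0,-4,0,0,0,0,-1,0,-4,0,0,0,0,-1,0,0,0,0,0,0,-1,0,0,0,0,0,0],
)

```text
clock: 22.35
position: [0.4561, -0.3349, 0.2224]
orientation: [3.139, -0.002, -3.018]
force: [-0.9, 0.4, -0.9]
width: 0.009
```

Run:
```python
from h import *
import cv2
im=capture("side");cv2.imwrite("pics/s15.png",cv2.resize(im[140:300,150:360,::-1],None,fx=3.7,fy=3.7))
cv2.imwrite("pics/t15.png",cv2.resize(capture("top")[100:350,180:460,::-1],None,fx=2.4,fy=2.4))
s=state();print(s["clock"],s["position"],s["force"],box(s["position"]))
c,q=np.cos(W),np.sin(W)
R=np.array([[c,-q,0],[q,c,0],[0,0,1]])
for P in((-.07,.075,.0755),(-.07,-.075,.0755),(-.07,-.075,.0865)):
  X=R@np.array(P)+[*B,0];a=proj("side",X)[0];b=proj("top",X)[0];print((a-[150,140])*3.7,(b-[180,100])*2.4)
```

```text
22.45 [ 0.4564106  -0.33380857  0.22324066] [-0.17479595  0.08032545 -0.51758302] [-0.05264449 -0.23846784  0.25824066]
[ 98.90075798 302.49046241] [262.62923447 533.68506138]
[162.05689367 464.16346971] [467.74284629 541.76984757]
[158.90342583 446.11759387] [470.62079429 542.42112458]
```

View pics/s15.png

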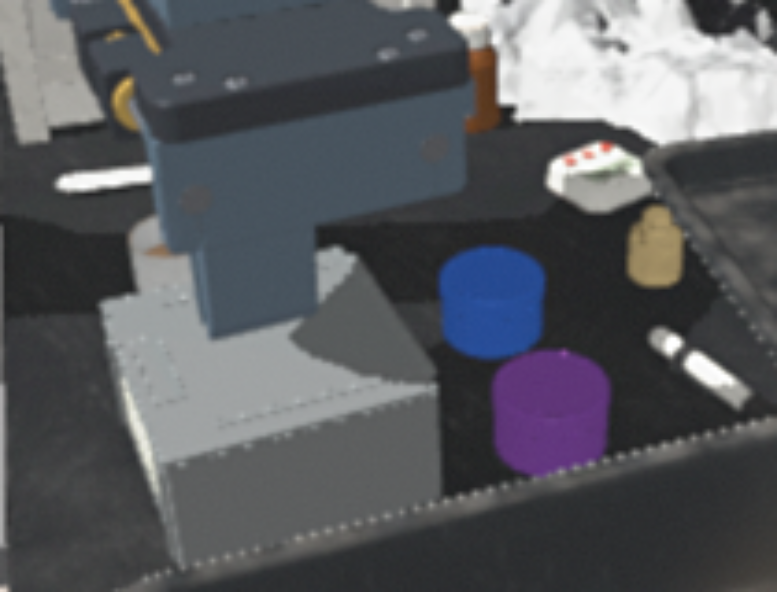

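View pics/t15.png

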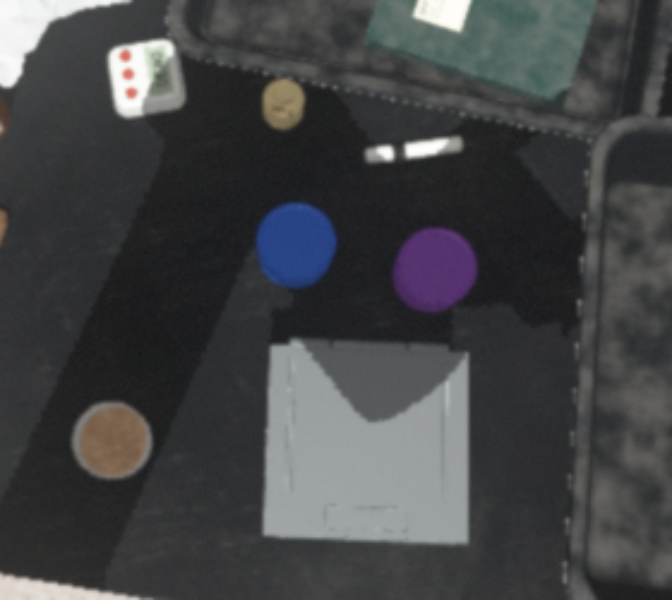

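```bash
python3 -c "
from rig import *
print(close_job())"
```

```text
the job is handed in; nothing more can be done
None
```

The lidded tin is standing upright in the middle of the box, and the lid is snapped shut and holding itself. I handed the job in at about 22.5 s.

- **Grasp:** the first attempt closed on nothing, and the tin did not move. The pictures showed the real fingertips about 35 mm above the reported TCP. With that allowed for, the second grasp held.
- **Tin:** I set it down at about 7 N contact and let go. The side view after release showed it upright within about 2 px of the box centre; I could not check it from above because the arm was in the way.
- **Lid:** I swung it over from behind with the closed fingers and pressed the pad until it stopped hard at about 13 N. I saw no clear 4–8 N snap peak, since force is only reported at the end of each move.
- **Last checks:** about 1.6 s after I released it, the lid was still flat. In the side view its front corners were within 3 px (under 1 px at camera resolution) of where a shut lid should be, well below the height of an unsnapped tab. The open tin was within 1 px of its starting place. The stopwatch and weight looked unmoved, though I did not measure them. The robot was touching nothing.

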